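# Stack the sorted cartons in their dispatch trays

### The arm

A 6-joint arm with a two-finger parallel gripper is mounted at the origin on the work surface. World frame = base frame: x ahead of the robot, y to its left, z up, the work surface at z = 0. Lengths are in m, angles in rad, forces in N, time in s.
With the tool pointing down it reaches from about 0.35 to 0.775 m from the base axis. Payload 7.3 kg.
Tool frame: the origin (TCP) lies between the finger pads; the fingertips stand ahead of it and the grasp point (between the pads) lies 6 mm ahead of it (robot.tip_extent is the x of the fingertips in the tool frame, in m); x points along the fingers, z is the direction in which the jaws open and shut, and the axes are right-handed (so a half turn about x gives the same grasp; the last joint's range is limited). The gripper opens to 92 mm and grips with 3 to 60 N. Pads are 19 mm wide; open, the fingers measure 130 mm over their backs; the gripper's body (75 mm by 190 mm) begins 47 mm behind the grasp point.
Start: joints at [1.001, 0.342, 1.524, -0, 1.275, -0.146], TCP at [0.216, 0.479, 0.252] pointing down, gripper open.
Joint ranges: [-2.53, 2.53], [-0.77, 2.02], [0.04, 2.7], [-1, 4.14], [0.28, 2.66], [-3.11, 3.11]. Speed limits (rad/s): [2.57, 2.57, 3.14, 3.14, 3.14, 3.14].

### API

Orientations are given as [roll, pitch, yaw] about the fixed x, y, z axes, in that order (R = Rz(yaw) Ry(pitch) Rx(roll)).
In Python, from cell import robot gives the robot as it stands. The module is installed in compiled form; this text tells all that it offers.
- The arm moves only by the shell command python3 -m creep 'ROWS' [FORCE]. ROWS is JSON, a list of rows, each an object with "translation": the shift along the tool's x, y, z in m, a list of three; "twist": the turn, a rotation vector about the tool's x, y, z in rad, a list of three; "hand": the opening in per cent of the stroke, from 0 (shut) to 100 (fully open). A call has 1 to 5 rows; each row is the pose to reach, as a shift and turn from the pose measured when the call began, along the tool's axes at that moment; what a row does not reach only later rows make up. A row lasts 1/10 s, in which the tool goes at most 50 mm and 8.59 degrees, less where a joint would pass 70% of its speed; a pose out of reach is approached as far as the arm can. A call with a gripper value outside its range is refused whole. The fingers move at their own pace and stop on an object; FORCE is the grip in N (left out, the last holds). Time passes only in rows, so rows that repeat a pose let the fingers close. It gives the time, the measured TCP pose, the force and the opening at its end, in the units of the state.
- robot.observe(): the state, without advancing time (a new reading comes with each control period).
- robot.read_camera(name): name is "scene" or "side" or "wrist"; returns the picture (384x512x3 uint8, blue, green, red); there is no depth.
- robot.calibration(name): a dict with "intrinsics" (3x3 intrinsics, pixels), "cam_to_world" (4x4, takes a point from camera to world coordinates); the wrist camera has in their place "mount" (4x4, takes a point from camera to tool coordinates, whose origin is the TCP and whose axes are the tool frame's). Camera axes: x right, y up, looking along -z (the intrinsics and any distortion apply to the point x, -y, -z); pixel columns grow to the right and rows downward; lengths in m; the calibration is good to about 2 mm. A picture is of the moment at which its call begins: read the wrist's pose just before it. calibration takes no time and is no camera call.
- robot.hand_in(): hands the job in, once; it reports no verdict.
The state is a dict: "time": time; "qpos": joint angles; "qvel": joint speeds; "joint_efforts": joint torques, N m; "tool_pos": TCP position; "tool_rot": TCP orientation; "contact_force": force on the tool from outside, world axes, zero at the start; "torque": the same for the moment, N m; "opening": finger opening in m.
Only numpy, scipy, OpenCV 4.12 (cv2) and the standard library are available. Lean on these libraries where they do the work, as an engineer would, in place of code of your own. Each camera call takes 0.05 s, during which the arm holds its last target. There are 200 camera calls.

### The job

Put the five cartons with a blue or yellow label into the dispatch tray of their label's colour, as one neat stack in the middle of each tray: the largest flat on the tray floor, the next smaller on it, the smallest on top, each centred on the one below, label up and lined up lengthwise with the tray. Keep every carton upright all the way. Leave the white-labelled carton, the tape dispenser and the scanner where they are.

Things in the scene. Friction and masses are not known exactly. Their poses are not given: they have to be found in the camera images.
- blue_large: closed large brown cardboard carton, 120 long x 62 wide x 40 high mm, lying flat and loose on the bench, a blue label (with a small white bar-code field) on the middle of its top; rigid, 0.22 to 0.45 kg. Origin: centre of its underside; x along its length, y across its width, z up out of the labelled top
- blue_medium: closed medium brown cardboard carton, 90 long x 56 wide x 36 high mm, lying flat and loose on the bench, a blue label (with a small white bar-code field) on the middle of its top; rigid, 0.14 to 0.28 kg. Origin: centre of its underside; x along its length, y across its width, z up out of the labelled top
- blue_small: closed small brown cardboard carton, 64 long x 46 wide x 32 high mm, lying flat and loose on the bench, a blue label (with a small white bar-code field) on the middle of its top; rigid, 0.07 to 0.16 kg. Origin: centre of its underside; x along its length, y across its width, z up out of the labelled top
- yellow_large: closed large brown cardboard carton, 120 long x 62 wide x 40 high mm, lying flat and loose on the bench, a yellow label (with a small white bar-code field) on the middle of its top; rigid, 0.22 to 0.45 kg. Origin: centre of its underside; x along its length, y across its width, z up out of the labelled top
- yellow_small: closed small brown cardboard carton, 64 long x 46 wide x 32 high mm, lying flat and loose on the bench, a yellow label (with a small white bar-code field) on the middle of its top; rigid, 0.07 to 0.16 kg. Origin: centre of its underside; x along its length, y across its width, z up out of the labelled top
- white_medium: closed medium brown cardboard carton, 90 long x 56 wide x 36 high mm, lying flat and loose on the bench, a white label (with a small white bar-code field) on the middle of its top; rigid, 0.14 to 0.28 kg. Origin: centre of its underside; x along its length, y across its width, z up out of the labelled top; it stays where it is
- blue_tray: shallow open blue plastic dispatch tray fixed on the bench, 220 long x 180 wide x 32 mm high outside (rim 228 x 188), walls and floor 3 mm thick, so its inner floor is 3 mm above the bench, flat and empty. Origin: centre of its underside, at bench height; x along its length, y across its width, z up
- yellow_tray: shallow open yellow plastic dispatch tray fixed on the bench, 220 long x 180 wide x 32 mm high outside (rim 228 x 188), walls and floor 3 mm thick, so its inner floor is 3 mm above the bench, flat and empty. Origin: centre of its underside, at bench height; x along its length, y across its width, z up
- tape_dispenser: hand tape dispenser with a roll of brown tape, loose on its side beyond the cartons, about 170 x 190 x 58 mm; origin under the centre of the 96 mm tape roll, z up; not to be moved
- scanner: light grey pistol-shaped hand-held code scanner with a black nose and grip, loose on its side beyond the cartons, about 115 x 150 x 52 mm; origin under the middle of its head, z up; not to be moved

How it is judged:
At the end, for the whole second after the job is handed in: In each tray its colour's cartons in one stack, largest at the bottom: the lowest flat on the floor within 15 mm of the tray's centre, each other within 12 mm of the centre of the one below; all label up within 0.08 rad, lengthwise within 0.2 rad of what they lie on (either way round), at rest (horizontal distance between blue_large and blue_tray below 0.015 m and z of blue_large in the frame of blue_tray between -0.001 and 0.007 m and angle between the x axis of blue_large and the x axis of blue_tray, either way round below 0.2 rad and angle between each of blue_large, blue_medium, blue_small, yellow_large, yellow_small's own z axis and vertical below 0.08 rad and linear speed of each of blue_large, blue_medium, blue_small, yellow_large, yellow_small below 0.02 m/s and angular speed of each of blue_large, blue_medium, blue_small, yellow_large, yellow_small below 0.2 rad/s and horizontal distance between blue_medium and blue_large below 0.012 m and z of blue_medium in the frame of blue_large between 0.036 and 0.044 m and angle between the x axis of blue_medium and the x axis of blue_large, either way round below 0.2 rad and horizontal distance between blue_small and blue_medium below 0.012 m and z of blue_small in the frame of blue_medium between 0.032 and 0.04 m and angle between the x axis of blue_small and the x axis of blue_medium, either way round below 0.2 rad and horizontal distance between yellow_large and yellow_tray below 0.015 m and z of yellow_large in the frame of yellow_tray between -0.001 and 0.007 m and angle between the x axis of yellow_large and the x axis of yellow_tray, either way round below 0.2 rad and horizontal distance between yellow_small and yellow_large below 0.012 m and z of yellow_small in the frame of yellow_large between 0.036 and 0.044 m and angle between the x axis of yellow_small and the x axis of yellow_large, either way round below 0.2 rad); the robot touches nothing.
It fails at once if the white-labelled carton is pushed more than 25 mm or tipped (distance of white_medium from where it was at the start of the episode above 0.025 m or angle between white_medium's own z axis and vertical above 0.4 rad).
It fails at once if the tape dispenser is pushed more than 25 mm or tipped (distance of tape_dispenser from where it was at the start of the episode above 0.025 m or angle between tape_dispenser's own z axis and vertical above 0.4 rad).
It fails at once if the scanner is pushed more than 25 mm or tipped (distance of scanner from where it was at the start of the episode above 0.025 m or angle between scanner's own z axis and vertical above 0.4 rad).
It fails at once if a carton is tipped over (angle between any of blue_large, blue_medium, blue_small, yellow_large, yellow_small's own z axis and vertical above 0.6 rad).
It also fails if it takes over 128 s, if anything falls off the work surface, if the arm or the gripper's body presses on something with over 40 N, if the wrist force passes 120 N, or if a joint passes its speed limit or range.

## Working session

There is one attempt and no reset: what is moved stays moved. The work goes in short steps, Python scripts to look and compute and a shell command to move; the robot and the scene stay as the last step left them, time stands still between calls to the robot, and variables do not carry over. Pictures are saved under pics/ and viewed, about 12 in all and at most 16, crops included, and the job is handed in when it is done.

```bash
mkdir -p pics; python3 - <<'E'
from cell import robot
import cv2,numpy as np
s=robot.observe();print({k:np.round(v,3).tolist() for k,v in s.items()},robot.tip_extent)
for n in("scene","side","wrist"):
    im=robot.read_camera(n);cv2.imwrite(f"pics/{n}0.png",im)
    c=robot.calibration(n);print(n,{k:np.round(v,3).tolist() for k,v in c.items()})
E
```

```text
{'time': 0.0, 'qpos': [1.001, 0.343, 1.525, -0.0, 1.275, -0.146], 'qvel': [-0.0, 0.001, 0.0, -0.0, -0.002, -0.001], 'joint_efforts': [0.002, -43.123, -24.422, 0.072, 0.056, -0.0], 'tool_pos': [0.216, 0.478, 0.251], 'tool_rot': [3.001, 1.569, -2.135], 'contact_force': [-0.158, -0.097, 1.212], 'torque': [-0.029, -0.023, -0.015], 'opening': 0.092} 0.025
scene {'intrinsics': [[468.623, 0.0, 265.691], [0.0, 468.623, 190.91], [0.0, 0.0, 1.0]], 'cam_to_world': [[-0.159, -0.828, 0.538, 1.304], [0.987, -0.132, 0.09, 0.098], [-0.003, 0.545, 0.838, 1.095], [0.0, 0.0, 0.0, 1.0]]}
side {'intrinsics': [[387.781, 0.0, 261.48], [0.0, 387.781, 187.946], [0.0, 0.0, 1.0]], 'cam_to_world': [[0.859, 0.381, -0.342, 0.319], [-0.512, 0.651, -0.56, -0.517], [0.009, 0.657, 0.754, 0.752], [0.0, 0.0, 0.0, 1.0]]}
wrist {'intrinsics': [[318.791, 0.0, 254.794], [0.0, 318.791, 195.098], [0.0, 0.0, 1.0]], 'mount': [[0.0, 0.268, -0.963, -0.134], [0.0, 0.963, 0.268, 0.072], [1.0, -0.0, 0.0, -0.001], [0.0, 0.0, 0.0, 1.0]]}
```

View pics/scene0.png

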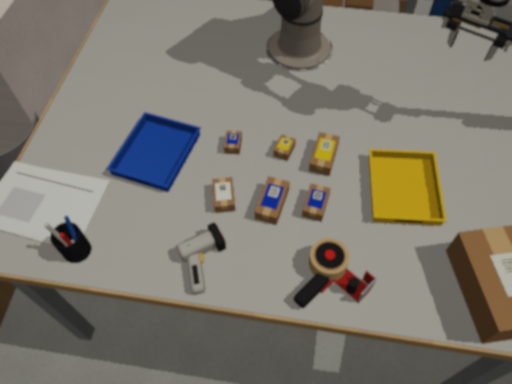

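View pics/side0.png

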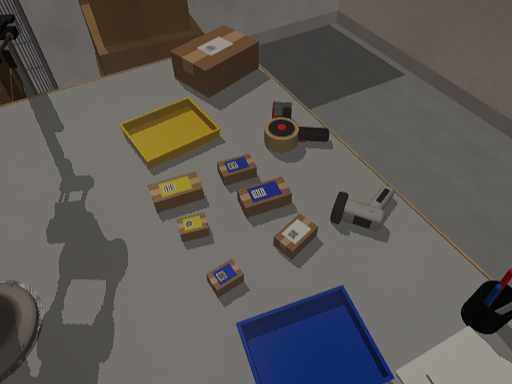

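The scene camera shows these pixel positions:
- **Blue labels:** small (232,140), large (272,198), medium (316,202).
- **Yellow labels:** small (285,147), large (324,153).
- **White label:** (223,195).
- **Trays:** blue (155,150), yellow (405,187).

The side view agrees.

```bash
cat > h.py <<'E'
from cell import robot
import cv2,numpy as np
from scipy.spatial.transform import Rotation as R
def pose():
    s=robot.observe();T=np.eye(4);T[:3,:3]=R.from_euler('xyz',s['tool_rot']).as_matrix();T[:3,3]=s['tool_pos'];return T
def cam(n):
    c=robot.calibration(n);return np.array(c['intrinsics']),(np.array(c['cam_to_world']) if n!='wrist' else pose()@np.array(c['mount']))
def cast(uv,z,K,T):
    uv=np.asarray(uv,float).reshape(-1,2);d=np.c_[(uv[:,0]-K[0,2])/K[0,0],-(uv[:,1]-K[1,2])/K[1,1],-np.ones(len(uv))]@T[:3,:3].T
    return (T[:3,3]+d*((z-T[2,3])/d[:,2])[:,None])[:,:2]
def mask(im,col):
    h=cv2.cvtColor(im,cv2.COLOR_BGR2HSV);r={'blue':((105,120,40),(130,255,255)),'yellow':((22,150,80),(34,255,255))}[col]
    return cv2.morphologyEx(cv2.inRange(h,*map(np.array,r)),cv2.MORPH_CLOSE,np.ones((3,3),np.uint8))
def rects(n,col,zf,amin=30,im=None):
    """zf(area px)->plane height; hull cast to world, min-area rectangle there: centre, long-axis yaw, sides (mm)"""
    K,T=cam(n); im=robot.read_camera(n) if im is None else im
    out=[]
    for c in cv2.findContours(mask(im,col),cv2.RETR_EXTERNAL,cv2.CHAIN_APPROX_NONE)[0]:
        a=cv2.contourArea(c)
        if a<amin: continue
        z=zf(a);p=cast(cv2.convexHull(c),z,K,T);(x,y),(w,h),an=cv2.minAreaRect((p*1000).astype(np.float32))
        if h>w:w,h,an=h,w,an+90
        out.append((int(a),c.reshape(-1,2).mean(0).round().astype(int).tolist(),round(x,1),round(y,1),round((an+90)%180-90,1),round(w),round(h)))
    return out
def go(x,y,z,yaw=None):
    """shift and turn in tool axes to TCP x,y,z, tool down, jaw axis (z) along yaw deg (mod 180)"""
    T=pose();M=T[:3,:3]
    print('tcp',T[:3,3].round(4),'jaw',round(np.degrees(np.arctan2(M[1,2],M[0,2])),1),'shift',(M.T@(np.array([x,y,z])-T[:3,3])).round(4))
    if yaw is not None:
        for k in(0,180):
            a=np.radians(yaw+k);X=np.array([0,0,-1.]);Z=np.array([np.cos(a),np.sin(a),0]);G=np.c_[X,np.cross(Z,X),Z]
            print('twist',R.from_matrix(M.T@G).as_rotvec().round(4))
    s=robot.observe();print('q6',s['qpos'][5].round(2),'t',round(s['time'],2),'F',np.round(s['contact_force'],1),'open',round(s['opening'],4))
E
python3 - <<'E'
from h import *
for n in("scene","side"):
    im=cv2.imread(f'pics/{n}0.png')
    for col in("blue","yellow"):
        print(n,col)
        for r in rects(n,col,lambda a:.032 if a>2000 else .036,im=im):print(r)
go(.5,.1,.25,0)
E
```

```text
scene blue
(91, [71, 228], 815.3, -491.5, 40.5, 76, 15)
(100, [316, 199], 628.6, 121.9, -9.3, 49, 37)
(167, [272, 196], 637.8, 3.6, -8.3, 71, 42)
(4167, [155, 151], 530.9, -352.6, -10.4, 233, 193)
(178, [440, 6], -262.9, 477.1, -22.9, 110, 50)
scene yellow
(4795, [405, 187], 542.5, 356.2, 5.7, 236, 188)
(203, [325, 149], 456.8, 128.2, -7.2, 77, 48)
(74, [284, 144], 456.1, 11.3, -16.7, 42, 36)
side blue
(10405, [313, 345], 525.4, -360.6, -10.4, 228, 189)
(137, [493, 294], 897.7, -458.0, 11.8, 62, 12)
(231, [224, 274], 458.6, -146.2, 3.9, 39, 31)
(370, [264, 191], 643.9, 3.3, -8.6, 74, 43)
(191, [236, 164], 629.8, 117.9, -8.0, 54, 39)
side yellow
(182, [192, 223], 454.3, 5.3, -14.3, 39, 33)
(390, [175, 186], 463.8, 128.2, -8.0, 75, 46)
(3333, [168, 129], 537.3, 349.8, 5.5, 228, 189)
tcp [0.2157 0.4783 0.2512] jaw 65.7 shift [ 0.0014 -0.4147 -0.228 ]
twist [ 1.147e+00 -1.100e-03  5.000e-04]
twist [-1.9946e+00 -5.0000e-04 -1.2000e-03]
q6 -0.15 t 0.15 F [-0.4  0.4 -0.2] open 0.0917
```

View pics/wrist0.png

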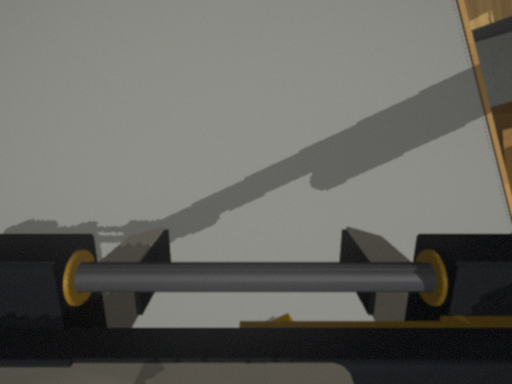

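```bash
python3 - <<'E'
from h import *
for n in("scene","side"):
    im=cv2.imread(f'pics/{n}0.png')
    for z in(.032,.036,.040): print(n,z,[[r[1:5] for r in rects(n,c,lambda a:z,im=im) if r[0]<1000] for c in("blue","yellow")])
go(.460,.128,.2,82)
E
python3 -m creep '[{"translation":[0,0,0],"twist":[-0.14,0,0],"hand":100},{"translation":[0,0,0],"twist":[-0.28,0,0],"hand":100},{"translation":[0,0,0],"twist":[-0.28,0,0],"hand":100}]' 20
python3 - <<'E'
from h import *
go(.460,.128,.2,82)
E
```

```text
scene 0.032 [[([71, 228], 813.5, -493.8, 40.5), ([316, 199], 626.1, 121.9, -9.3), ([272, 196], 635.3, 3.2, -8.3), ([440, 6], -268.8, 478.5, -22.9)], [([325, 149], 453.6, 128.3, -7.2), ([284, 144], 452.9, 10.9, -16.7)]]
scene 0.036 [[([71, 228], 815.3, -491.5, 40.5), ([316, 199], 628.6, 121.9, -9.3), ([272, 196], 637.8, 3.6, -8.3), ([440, 6], -262.9, 477.1, -22.9)], [([325, 149], 456.8, 128.2, -7.2), ([284, 144], 456.1, 11.3, -16.7)]]
scene 0.04 [[([71, 228], 817.2, -489.3, 40.5), ([316, 199], 631.2, 121.8, -9.3), ([272, 196], 640.3, 4.0, -8.3), ([440, 6], -257.0, 475.6, -22.9)], [([325, 149], 460.0, 128.1, -7.2), ([284, 144], 459.3, 11.6, -16.7)]]
side 0.032 [[([493, 294], 900.9, -457.6, 11.8), ([224, 274], 459.4, -144.1, 3.9), ([264, 191], 645.7, 6.2, -8.6), ([236, 164], 631.5, 121.4, -8.0)], [([192, 223], 455.1, 8.2, -14.3), ([175, 186], 464.6, 131.8, -8.0)]]
side 0.036 [[([493, 294], 897.7, -458.0, 11.8), ([224, 274], 458.6, -146.2, 3.9), ([264, 191], 643.9, 3.3, -8.6), ([236, 164], 629.8, 117.9, -8.0)], [([192, 223], 454.3, 5.3, -14.3), ([175, 186], 463.8, 128.2, -8.0)]]
side 0.04 [[([493, 294], 894.5, -458.3, 11.8), ([224, 274], 457.8, -148.3, 3.9), ([264, 191], 642.0, 0.4, -8.6), ([236, 164], 628.0, 114.3, -8.0)], [([192, 223], 453.6, 2.3, -14.3), ([175, 186], 463.0, 124.6, -8.0)]]
tcp [0.2157 0.4783 0.2512] jaw 65.7 shift [ 0.0514 -0.3667 -0.2188]
twist [-0.2842 -0.0011 -0.0003]
twist [ 2.8574e+00 -4.0000e-04  1.5000e-03]
q6 -0.15 t 0.15 F [-0.4  0.4 -0.2] open 0.0917
time: 0.45
tool_pos: [0.2156, 0.4782, 0.2509]
tool_rot: [2.719, 1.569, -2.136]
contact_force: [0.0, 0.8, 0.3]
opening: 0.0922
tcp [0.2156 0.4782 0.2509] jaw 81.8 shift [ 0.0512 -0.2917 -0.3118]
twist [-0.0029 -0.0017 -0.0008]
twist [ 3.1387e+00 -1.2000e-03  2.6000e-03]
q6 -0.43 t 0.45 F [0.  0.8 0.3] open 0.0922
```

```bash
python3 -m creep '[{"translation":[0.006,-0.034,-0.036],"twist":[0,0,0],"hand":100},{"translation":[0.012,-0.068,-0.073],"twist":[0,0,0],"hand":100},{"translation":[0.018,-0.102,-0.109],"twist":[0,0,0],"hand":100},{"translation":[0.024,-0.136,-0.146],"twist":[0,0,0],"hand":100},{"translation":[0.030,-0.170,-0.182],"twist":[0,0,0],"hand":100}]'
python3 -m creep '[{"translation":[0.005,-0.034,-0.036],"twist":[0,0,0],"hand":100},{"translation":[0.010,-0.068,-0.073],"twist":[0,0,0],"hand":100},{"translation":[0.015,-0.102,-0.109],"twist":[0,0,0],"hand":100},{"translation":[0.021,-0.122,-0.130],"twist":[0,0,0],"hand":100},{"translation":[0.021,-0.122,-0.130],"twist":[0,0,0],"hand":100}]'
python3 - <<'E'
from h import *
go(.4615,.1265,.2,82)
K,T=cam('wrist');im=robot.read_camera('wrist');cv2.imwrite('pics/w1.png',im)
print(rects('wrist','yellow',lambda a:.04,im=im,amin=150))
E
```

```text
time: 0.95
tool_pos: [0.3581, 0.2729, 0.2211]
tool_rot: [2.852, 1.569, -2.007]
contact_force: [0.7, 1.1, 0.5]
opening: 0.0918
time: 1.45
tool_pos: [0.4615, 0.1235, 0.1994]
tool_rot: [2.816, 1.568, -2.052]
contact_force: [-0.6, 0.7, -0.3]
opening: 0.0918
tcp [0.4615 0.1235 0.1994] jaw 81.1 shift [-0.0006  0.0005  0.003 ]
twist [-0.0154 -0.0023 -0.0008]
twist [ 3.1262e+00 -1.3000e-03  3.6000e-03]
q6 -1.31 t 1.45 F [-0.6  0.7 -0.3] open 0.0918
[(1301, [140, 195], 453.0, 14.8, -13.6, 40, 33), (3674, [260, 185], 462.5, 128.6, -7.4, 76, 46), (14478, [451, 180], 492.2, 307.5, 5.6, 134, 117)]
```

View pics/w1.png

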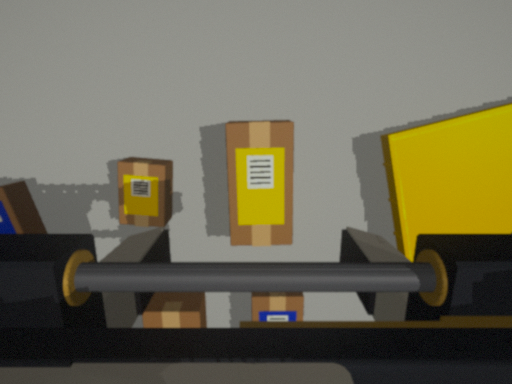

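Wrist view: yellow_large is centred at (260,185) between the fingers. The label rays put it at (462.5, 128.6) mm, yaw -7.4°, which agrees with the other views. Next I descend, grip and lift.

```bash
python3 -m creep '[{"translation":[0.04,0,0.0045],"twist":[-0.027,0,0],"hand":100},{"translation":[0.08,0,0.0045],"twist":[-0.027,0,0],"hand":100},{"translation":[0.12,0,0.0045],"twist":[-0.027,0,0],"hand":100},{"translation":[0.15,0,0.0045],"twist":[-0.027,0,0],"hand":100},{"translation":[0.169,0,0.0045],"twist":[-0.027,0,0],"hand":100}]'
python3 -m creep '[{"translation":[0,0,0],"twist":[0,0,0],"hand":100},{"translation":[0,0,0],"twist":[0,0,0],"hand":0},{"translation":[0,0,0],"twist":[0,0,0],"hand":0},{"translation":[0,0,0],"twist":[0,0,0],"hand":0},{"translation":[0,0,0],"twist":[0,0,0],"hand":0}]' 25
python3 -m creep '[{"translation":[0,0,0],"twist":[0,0,0],"hand":0},{"translation":[0,0,0],"twist":[0,0,0],"hand":0},{"translation":[-0.02,0,0],"twist":[0,0,0],"hand":0},{"translation":[-0.06,0,0],"twist":[0,0,0],"hand":0},{"translation":[-0.09,0,0],"twist":[0,0,0],"hand":0}]'
python3 - <<'E'
from h import *
go(.5385,.353,.12,95.6)
E
```

```text
time: 2.0
tool_pos: [0.4589, 0.1305, 0.0288]
tool_rot: [1.99, 1.566, -2.85]
contact_force: [-0.1, -0.8, 0.1]
opening: 0.0918
time: 2.5
tool_pos: [0.4594, 0.1305, 0.0298]
tool_rot: [2.164, 1.567, -2.676]
contact_force: [-0.9, -6.2, 5.3]
opening: 0.0644
time: 3.0
tool_pos: [0.4594, 0.1306, 0.121]
tool_rot: [2.069, 1.567, -2.771]
contact_force: [1.0, 0.7, -3.8]
opening: 0.0617
tcp [0.4594 0.1306 0.121 ] jaw 82.7 shift [ 0.0004 -0.0501  0.2306]
twist [-0.2256 -0.0015 -0.0036]
twist [ 2.916e+00 -5.300e-03  2.200e-03]
q6 -1.33 t 3.0 F [ 1.   0.7 -3.8] open 0.0617
```

```bash
python3 -m creep '[{"translation":[0,-0.010,0.046],"twist":[-0.06,0,0],"hand":0},{"translation":[0,-0.020,0.092],"twist":[-0.12,0,0],"hand":0},{"translation":[0,-0.030,0.138],"twist":[-0.18,0,0],"hand":0},{"translation":[0,-0.039,0.184],"twist":[-0.225,0,-0.003],"hand":0},{"translation":[0,-0.0486,0.2306],"twist":[-0.225,0,-0.003],"hand":0}]'
python3 -m creep '[{"translation":[0,0,0],"twist":[0,0,0],"hand":0}]'
python3 - <<'E'
from h import *
go(.537,.353,.034,95.6)
im=robot.read_camera('wrist');cv2.imwrite('pics/w2.png',im)
E
```

```text
time: 3.5
tool_pos: [0.5368, 0.3548, 0.1198]
tool_rot: [2.306, 1.568, -2.308]
contact_force: [0.7, -0.5, -3.8]
opening: 0.0619
time: 3.6
tool_pos: [0.5374, 0.36, 0.1188]
tool_rot: [0.67, 1.57, 2.343]
contact_force: [0.3, 0.2, -3.5]
opening: 0.0616
tcp [0.5374 0.36   0.1188] jaw 95.8 shift [ 0.0848  0.001  -0.007 ]
twist [ 0.0043  0.0006 -0.0005]
twist [-3.1373e+00  7.0000e-04  9.0000e-04]
q6 -1.2 t 3.6 F [ 0.3  0.2 -3.5] open 0.0616
```

View pics/w2.png

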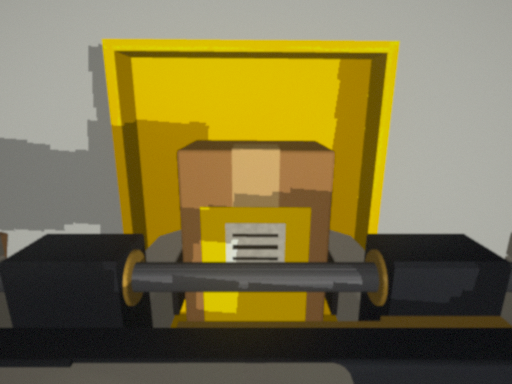

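The yellow tray's near rim corners are at about (104,43) and (396,43), and the carton hangs level and aligned with it. I'll cast those corners to refine the tray centre.

```bash
python3 - <<'E'
from h import *
K,T=cam('wrist')
p=cast([[103,42],[397,42]],.032,K,T);d=p[1]-p[0];print(p,np.hypot(*d))
e=d/np.hypot(*d);x=np.array([e[1],-e[0]]);print(p.mean(0)+.114*x,np.degrees(np.arctan2(x[1],x[0])))
go(.538,.353,.034,95.6)
E
```

```text
[[0.43517703 0.24964909]
 [0.41632906 0.43470849]] 0.18601673626459825
[0.53916634 0.35372973] 5.815420235308907
tcp [0.5364 0.3575 0.1183] jaw 95.8 shift [ 0.0843 -0.0014 -0.0045]
twist [ 0.0038 -0.0017 -0.0031]
twist [-3.1378e+00  4.9000e-03 -2.6000e-03]
q6 -1.2 t 3.65 F [-0.2 -0.6 -3.9] open 0.0618
```

```bash
python3 -m creep '[{"translation":[0.03,0,-0.004],"twist":[0,0,-0.003],"hand":0},{"translation":[0.06,0,-0.004],"twist":[0,0,-0.003],"hand":0},{"translation":[0.075,0,-0.004],"twist":[0,0,-0.003],"hand":0},{"translation":[0.0835,0,-0.004],"twist":[0,0,-0.003],"hand":0},{"translation":[0.0845,0,-0.004],"twist":[0,0,-0.003],"hand":0}]'
python3 -m creep '[{"translation":[0,0,0],"twist":[0,0,0],"hand":0},{"translation":[0,0,0],"twist":[0,0,0],"hand":0}]'
python3 - <<'E'
from h import *
go(.537,.3535,.034,95.6)
E
```

```text
time: 4.15
tool_pos: [0.5366, 0.3528, 0.0337]
tool_rot: [2.823, 1.569, -1.788]
contact_force: [-0.3, 0.8, -2.2]
opening: 0.0619
time: 4.35
tool_pos: [0.5373, 0.353, 0.0349]
tool_rot: [-2.365, 1.569, -0.693]
contact_force: [0.2, -0.2, -2.9]
opening: 0.0618
tcp [0.5373 0.353  0.0349] jaw 95.8 shift [0.0009 0.0002 0.0006]
twist [ 0.003  -0.0012  0.0012]
twist [-3.1386e+00 -1.9000e-03 -1.9000e-03]
q6 -1.21 t 4.35 F [ 0.2 -0.2 -2.9] open 0.0618
```

```bash
python3 -m creep '[{"translation":[0.0025,0,0],"twist":[0,0,0],"hand":0},{"translation":[0.0025,0,0],"twist":[0,0,0],"hand":0},{"translation":[0.0025,0,0],"twist":[0,0,0],"hand":100},{"translation":[0.0025,0,0],"twist":[0,0,0],"hand":100},{"translation":[0.0025,0,0],"twist":[0,0,0],"hand":100}]'
python3 -m creep '[{"translation":[0,0,0],"twist":[0,0,0],"hand":100},{"translation":[-0.04,0,0],"twist":[0,0,0],"hand":100},{"translation":[-0.08,0,0],"twist":[0,0,0],"hand":100},{"translation":[-0.13,0,0],"twist":[0,0,0],"hand":100},{"translation":[-0.165,0,0],"twist":[0,0,0],"hand":100}]'
python3 -m creep '[{"translation":[0,0,0],"twist":[0,0,0],"hand":100},{"translation":[0,0,0],"twist":[0,0,0],"hand":100}]'
python3 - <<'E'
from h import *
go(.454,.011,.2,75)
im=robot.read_camera('wrist');cv2.imwrite('pics/w3.png',im)
E
```

```text
time: 4.85
tool_pos: [0.5375, 0.3531, 0.0329]
tool_rot: [-1.986, 1.569, -0.315]
contact_force: [0.8, -0.7, 0.3]
opening: 0.0817
time: 5.35
tool_pos: [0.5377, 0.3536, 0.2015]
tool_rot: [-1.5, 1.565, 0.171]
contact_force: [0.1, 0.3, 0.1]
opening: 0.0916
time: 5.55
tool_pos: [0.538, 0.3538, 0.2028]
tool_rot: [-1.397, 1.563, 0.274]
contact_force: [0.4, 0.2, 0.0]
opening: 0.0917
tcp [0.538  0.3538 0.2028] jaw 95.8 shift [ 0.0014  0.1182 -0.3326]
twist [0.3627 0.0028 0.0076]
twist [-2.7789 -0.0107  0.004 ]
q6 -1.21 t 5.55 F [0.4 0.2 0. ] open 0.0917
```

View pics/w3.png

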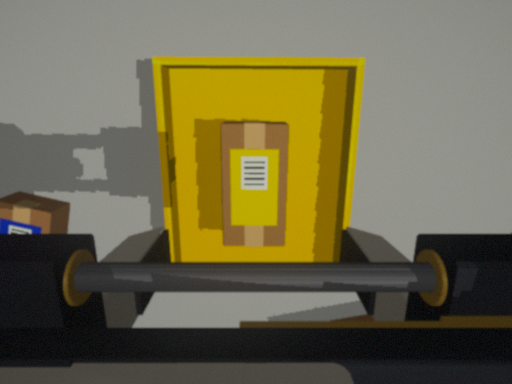

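yellow_large sits centred and parallel in its tray, with its label at about (255,188). I'll record its position and go to yellow_small.

```bash
python3 - <<'E'
from h import *
K,T=cam('wrist');p=cast([[231,150],[279,150],[277,226],[232,226]],.043,K,T);print(p.mean(0),p)
E
python3 -m creep '[{"translation":[0,0.016,-0.045],"twist":[0.07,0,0],"hand":100},{"translation":[0,0.032,-0.09],"twist":[0.14,0,0],"hand":100},{"translation":[0,0.048,-0.135],"twist":[0.21,0,0],"hand":100},{"translation":[0,0.064,-0.18],"twist":[0.28,0,0],"hand":100},{"translation":[0,0.080,-0.225],"twist":[0.363,0,0.007],"hand":100}]'
python3 - <<'E'
from h import *
go(.454,.011,.2,75)
E
```

```text
[0.54159107 0.35309503] [[0.50688366 0.32778141]
 [0.50245372 0.37138868]
 [0.57629037 0.37846677]
 [0.58073653 0.33474326]]
time: 6.1
tool_pos: [0.4785, 0.1198, 0.1987]
tool_rot: [1.71, 1.565, 3.016]
contact_force: [1.1, -1.5, 0.1]
opening: 0.0921
tcp [0.4785 0.1198 0.1987] jaw 74.8 shift [-0.0012 -0.0048 -0.1115]
twist [-0.003  -0.0008 -0.0061]
twist [ 3.1386e+00 -9.6000e-03  1.3000e-03]
q6 -1.22 t 6.1 F [ 1.1 -1.5  0.1] open 0.0921
```

```bash
python3 -m creep '[{"translation":[0,-0.002,-0.045],"twist":[0,0,-0.006],"hand":100},{"translation":[0,-0.004,-0.09],"twist":[0,0,-0.006],"hand":100},{"translation":[0,-0.005,-0.112],"twist":[0,0,-0.006],"hand":100},{"translation":[0,-0.005,-0.112],"twist":[0,0,-0.006],"hand":100},{"translation":[0,-0.005,-0.112],"twist":[0,0,-0.006],"hand":100}]'
python3 - <<'E'
from h import *
im=robot.read_camera('wrist');cv2.imwrite('pics/w4.png',im)
r=rects('wrist','yellow',lambda a:.032,amin=150,im=im);print(r)
go(.454,.011,.024,75)
E
```

```text
time: 6.6
tool_pos: [0.4535, 0.0104, 0.1976]
tool_rot: [1.874, 1.568, -3.104]
contact_force: [-0.5, 0.5, -0.4]
opening: 0.092
[(1398, [256, 186], 456.5, 10.8, -13.6, 41, 34)]
tcp [0.4537 0.011  0.1978] jaw 74.8 shift [ 0.1738 -0.0006  0.0002]
twist [-0.0031 -0.0007 -0.0021]
twist [ 3.1385e+00 -3.4000e-03  1.1000e-03]
q6 -1.45 t 6.65 F [-0.   0.2  0. ] open 0.0915
```

```bash
python3 -m creep '[{"translation":[0.045,-0.0025,0],"twist":[-0.025,0,0],"hand":100},{"translation":[0.09,-0.0025,0],"twist":[-0.025,0,0],"hand":100},{"translation":[0.13,-0.0025,0],"twist":[-0.025,0,0],"hand":100},{"translation":[0.158,-0.0025,0],"twist":[-0.025,0,0],"hand":100},{"translation":[0.168,-0.0025,0],"twist":[-0.025,0,0],"hand":100}]'
python3 -m creep '[{"translation":[0,0,0],"twist":[0,0,0],"hand":100},{"translation":[0,0,0],"twist":[0,0,0],"hand":0},{"translation":[0,0,0],"twist":[0,0,0],"hand":0},{"translation":[0,0,0],"twist":[0,0,0],"hand":0},{"translation":[0,0,0],"twist":[0,0,0],"hand":0}]' 20
python3 -m creep '[{"translation":[0,0,0],"twist":[0,0,0],"hand":0},{"translation":[0,0,0],"twist":[0,0,0],"hand":0},{"translation":[0,0,0],"twist":[0,0,0],"hand":0}]'
python3 - <<'E'
from h import *
go(.5415,.353,.15,95.8)
E
python3 -m creep '[{"translation":[-0.02,0,0],"twist":[0,0,0],"hand":0},{"translation":[-0.06,0,0],"twist":[0,0,0],"hand":0},{"translation":[-0.1,0,0],"twist":[0,0,0],"hand":0},{"translation":[-0.12,0,0],"twist":[0,0,0],"hand":0},{"translation":[-0.12,0,0],"twist":[0,0,0],"hand":0}]'
python3 - <<'E'
from h import *
go(.5415,.353,.15,95.8)
E
```

```text
time: 7.15
tool_pos: [0.454, 0.0119, 0.0269]
tool_rot: [1.704, 1.563, 3.037]
contact_force: [-0.1, -0.2, 0.5]
opening: 0.0917
time: 7.65
tool_pos: [0.4546, 0.0118, 0.0278]
tool_rot: [1.716, 1.565, 3.049]
contact_force: [-0.3, 0.6, 0.3]
opening: 0.064
time: 7.95
tool_pos: [0.4548, 0.0117, 0.0281]
tool_rot: [1.724, 1.565, 3.056]
contact_force: [-0.7, 0.9, 4.5]
opening: 0.0459
tcp [0.4548 0.0117 0.0281] jaw 76.4 shift [-0.1222 -0.0031  0.352 ]
twist [-3.394e-01  1.000e-04 -5.500e-03]
twist [ 2.8022e+00 -7.7000e-03 -1.0000e-04]
q6 -1.48 t 7.95 F [-0.7  0.9  4.5] open 0.0459
time: 8.45
tool_pos: [0.4569, 0.0114, 0.1507]
tool_rot: [-2.035, 1.57, -0.702]
contact_force: [0.5, -0.6, -1.0]
opening: 0.0458
tcp [0.4569 0.0114 0.1507] jaw 76.4 shift [ 0.0006 -0.0016  0.3519]
twist [-3.394e-01 -3.000e-04  5.000e-04]
twist [2.8022e+00 7.0000e-04 5.0000e-04]
q6 -1.48 t 8.45 F [ 0.5 -0.6 -1. ] open 0.0458
```

```bash
python3 -m creep '[{"translation":[0,0,0.045],"twist":[-0.07,0,0],"hand":0},{"translation":[0,0,0.09],"twist":[-0.14,0,0],"hand":0},{"translation":[0,0,0.135],"twist":[-0.21,0,0],"hand":0},{"translation":[0,0,0.18],"twist":[-0.28,0,0],"hand":0},{"translation":[0,0,0.225],"twist":[-0.339,0,0],"hand":0}]'
python3 - <<'E'
from h import *
go(.540,.353,.15,95.8)
E
```

```text
time: 8.95
tool_pos: [0.5094, 0.2317, 0.1488]
tool_rot: [1.99, 1.568, -2.619]
contact_force: [1.0, -0.5, -0.7]
opening: 0.046
tcp [0.5094 0.2317 0.1488] jaw 95.9 shift [-0.0014 -0.043   0.1175]
twist [ 0.0023 -0.001  -0.0023]
twist [-3.1393e+00  3.6000e-03 -1.6000e-03]
q6 -1.38 t 8.95 F [ 1.  -0.5 -0.7] open 0.046
```

```bash
python3 -m creep '[{"translation":[0,-0.018,0.045],"twist":[0,0,0],"hand":0},{"translation":[0,-0.036,0.09],"twist":[0,0,0],"hand":0},{"translation":[0,-0.043,0.113],"twist":[0,0,0],"hand":0},{"translation":[0,-0.043,0.1165],"twist":[0,0,0],"hand":0},{"translation":[0,-0.043,0.1165],"twist":[0,0,0],"hand":0}]'
python3 -m creep '[{"translation":[0,0,0],"twist":[0,0,0],"hand":0}]'
python3 - <<'E'
from h import *
go(.540,.353,.074,95.8)
E
```

```text
time: 9.45
tool_pos: [0.5391, 0.3519, 0.1463]
tool_rot: [1.99, 1.565, -2.617]
contact_force: [-0.4, -0.9, -1.2]
opening: 0.0459
time: 9.55
tool_pos: [0.5388, 0.3507, 0.1455]
tool_rot: [2.027, 1.563, -2.582]
contact_force: [-0.1, 0.1, -1.0]
opening: 0.046
tcp [0.5388 0.3507 0.1455] jaw 96.0 shift [ 0.0714 -0.002   0.0024]
twist [ 0.0029 -0.0035 -0.0072]
twist [-3.1387  0.0113 -0.0055]
q6 -1.22 t 9.55 F [-0.1  0.1 -1. ] open 0.046
```

```bash
python3 -m creep '[{"translation":[0.03,-0.0015,0.0024],"twist":[0.003,-0.003,-0.007],"hand":0},{"translation":[0.055,-0.0015,0.0024],"twist":[0.003,-0.003,-0.007],"hand":0},{"translation":[0.067,-0.0015,0.0024],"twist":[0.003,-0.003,-0.007],"hand":0},{"translation":[0.071,-0.0015,0.0024],"twist":[0.003,-0.003,-0.007],"hand":0},{"translation":[0.073,-0.0015,0.0024],"twist":[0.003,-0.003,-0.007],"hand":0}]'
python3 -m creep '[{"translation":[0,0,0],"twist":[0,0,0],"hand":0},{"translation":[0,0,0],"twist":[0,0,0],"hand":0}]'
python3 - <<'E'
from h import *
go(.540,.353,.0705,95.8)
E
```

```text
time: 10.05
tool_pos: [0.54, 0.3525, 0.0728]
tool_rot: [-2.348, 1.57, -0.677]
contact_force: [-0.4, 0.4, -0.0]
opening: 0.046
time: 10.25
tool_pos: [0.5407, 0.3527, 0.0741]
tool_rot: [-1.418, 1.568, 0.253]
contact_force: [-0.2, -0.1, -0.8]
opening: 0.0462
tcp [0.5407 0.3527 0.0741] jaw 95.7 shift [0.0036 0.0006 0.0004]
twist [-0.0011  0.0004  0.0024]
twist [ 3.1405e+00  3.8000e-03 -6.0000e-04]
q6 -1.21 t 10.25 F [-0.2 -0.1 -0.8] open 0.0462
```

```bash
python3 -m creep '[{"translation":[0.0015,0,0],"twist":[0,0,0],"hand":0},{"translation":[0.003,0,0],"twist":[0,0,0],"hand":0},{"translation":[0.003,0,0],"twist":[0,0,0],"hand":0},{"translation":[0.003,0,0],"twist":[0,0,0],"hand":100},{"translation":[0.003,0,0],"twist":[0,0,0],"hand":100}]'
python3 -m creep '[{"translation":[0,0,0],"twist":[0,0,0],"hand":100},{"translation":[0,0,0],"twist":[0,0,0],"hand":100},{"translation":[-0.04,0,0],"twist":[0,0,0],"hand":100},{"translation":[-0.08,0,0],"twist":[0,0,0],"hand":100},{"translation":[-0.125,0,0],"twist":[0,0,0],"hand":100}]'
python3 -m creep '[{"translation":[0,0,0],"twist":[0,0,0],"hand":100},{"translation":[0,0,0],"twist":[0,0,0],"hand":100}]'
python3 - <<'E'
from h import *
im=robot.read_camera('wrist');cv2.imwrite('pics/w5.png',im)
go(.641,.0025,.2,81.5)
E
```

```text
time: 10.75
tool_pos: [0.5407, 0.3527, 0.0712]
tool_rot: [-1.432, 1.568, 0.239]
contact_force: [0.9, 0.1, 0.4]
opening: 0.0577
time: 11.25
tool_pos: [0.5398, 0.3524, 0.1968]
tool_rot: [-2.302, 1.57, -0.631]
contact_force: [0.5, 0.3, 0.0]
opening: 0.0912
time: 11.45
tool_pos: [0.5402, 0.3526, 0.1981]
tool_rot: [-1.369, 1.568, 0.302]
contact_force: [-0.1, -0.0, -0.8]
opening: 0.0919
tcp [0.5395 0.3522 0.1964] jaw 95.7 shift [-0.0034 -0.066  -0.3581]
twist [ 2.486e-01 -5.000e-04  2.000e-04]
twist [-2.893e+00 -2.000e-04 -7.000e-04]
q6 -1.21 t 11.5 F [-0.5  0.8 -0.2] open 0.0922
```

View pics/w5.png

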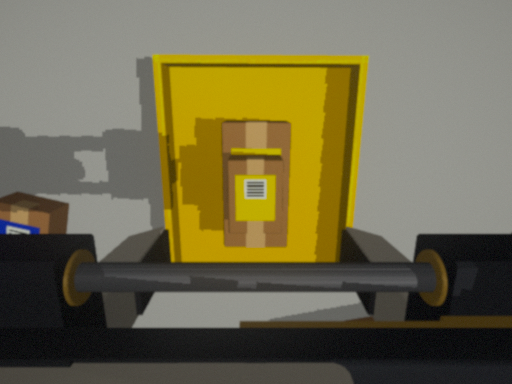

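The small yellow carton sits centred on the large one, label at about (255,197). On to blue_large.

```bash
python3 - <<'E'
from h import *
K,T=cam('wrist');print(cast([[236,176],[275,176],[275,220],[237,220]],.075,K,T).mean(0))
E
python3 -m creep '[{"translation":[0,-0.008,-0.045],"twist":[0.07,0,0],"hand":100},{"translation":[0,-0.016,-0.09],"twist":[0.14,0,0],"hand":100},{"translation":[0,-0.024,-0.135],"twist":[0.21,0,0],"hand":100},{"translation":[-0.003,-0.032,-0.18],"twist":[0.249,0,0],"hand":100},{"translation":[-0.003,-0.041,-0.225],"twist":[0.249,0,0],"hand":100}]'
python3 - <<'E'
from h import *
go(.641,.0025,.2,81.5)
E
```

```text
[0.54131269 0.35243208]
time: 12.0
tool_pos: [0.6023, 0.1307, 0.1978]
tool_rot: [1.959, 1.568, -2.903]
contact_force: [0.2, 0.4, 0.5]
opening: 0.0918
tcp [0.6023 0.1307 0.1978] jaw 81.4 shift [-0.0022 -0.0573 -0.121 ]
twist [-0.0014 -0.0011 -0.0028]
twist [ 3.1402e+00 -4.4000e-03  1.8000e-03]
q6 -1.33 t 12.0 F [0.2 0.4 0.5] open 0.0918
```

```bash
python3 -m creep '[{"translation":[0,-0.021,-0.045],"twist":[0,0,0],"hand":100},{"translation":[0,-0.042,-0.09],"twist":[0,0,0],"hand":100},{"translation":[0,-0.057,-0.121],"twist":[0,0,0],"hand":100},{"translation":[0,-0.057,-0.121],"twist":[0,0,0],"hand":100},{"translation":[0,-0.057,-0.121],"twist":[0,0,0],"hand":100}]'
python3 - <<'E'
from h import *
im=robot.read_camera('wrist');cv2.imwrite('pics/w6.png',im)
print(rects('wrist','blue',lambda a:.04,amin=150,im=im))
go(.641,.0025,.030,81.5)
E
```

```text
time: 12.5
tool_pos: [0.6399, 0.002, 0.1958]
tool_rot: [1.701, 1.564, 3.12]
contact_force: [-0.5, 0.0, 0.4]
opening: 0.0919
[(3478, [257, 189], 643.1, 4.2, -8.6, 74, 44), (2465, [382, 156], 629.2, 120.9, -8.3, 54, 39), (975, [54, 13], 469.9, -137.3, -86.3, 32, 24)]
tcp [0.6399 0.0031 0.1962] jaw 81.4 shift [ 0.1662 -0.0022 -0.0003]
twist [-0.0015 -0.0008 -0.006 ]
twist [ 3.1401e+00 -9.4000e-03  1.2000e-03]
q6 -1.54 t 12.55 F [-0.4 -0.3 -0.1] open 0.0917
```

View pics/w6.png

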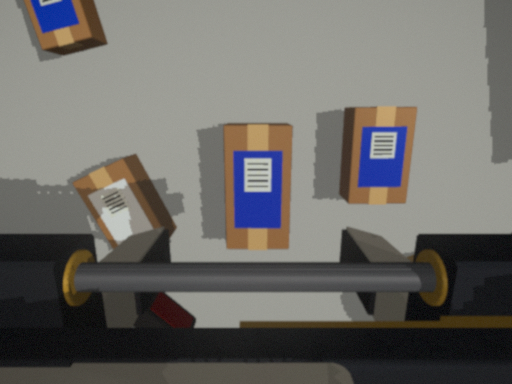

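blue_large is centred at (257,189). The white carton's corner at (175,230) leaves about 45 mm of gap, so I'll descend with the jaws slightly closed.

```bash
python3 -m creep '[{"translation":[0.045,-0.0035,0.0005],"twist":[-0.002,0,-0.006],"hand":90},{"translation":[0.09,-0.0035,0.0005],"twist":[-0.002,0,-0.006],"hand":90},{"translation":[0.13,-0.0035,0.0005],"twist":[-0.002,0,-0.006],"hand":90},{"translation":[0.156,-0.0035,0.0005],"twist":[-0.002,0,-0.006],"hand":90},{"translation":[0.165,-0.0035,0.0005],"twist":[-0.002,0,-0.006],"hand":90}]'
python3 -m creep '[{"translation":[0,0,0],"twist":[0,0,0],"hand":90},{"translation":[0,0,0],"twist":[0,0,0],"hand":0},{"translation":[0,0,0],"twist":[0,0,0],"hand":0},{"translation":[0,0,0],"twist":[0,0,0],"hand":0},{"translation":[0,0,0],"twist":[0,0,0],"hand":0}]' 25
python3 -m creep '[{"translation":[0,0,0],"twist":[0,0,0],"hand":0},{"translation":[0,0,0],"twist":[0,0,0],"hand":0}]'
python3 -m creep '[{"translation":[-0.02,0,0],"twist":[0,0,0],"hand":0},{"translation":[-0.06,0,0],"twist":[0,0,0],"hand":0},{"translation":[-0.1,0,0],"twist":[0,0,0],"hand":0},{"translation":[-0.11,0,0],"twist":[0,0,0],"hand":0},{"translation":[-0.11,0,0],"twist":[0,0,0],"hand":0}]'
python3 - <<'E'
from h import *
go(.528,-.3565,.14,79.6)
E
```

```text
time: 13.05
tool_pos: [0.6398, 0.0053, 0.0275]
tool_rot: [1.679, 1.564, 3.105]
contact_force: [-0.6, -0.8, 0.1]
opening: 0.0824
time: 13.55
tool_pos: [0.6407, 0.0051, 0.0291]
tool_rot: [1.767, 1.567, -3.091]
contact_force: [-0.0, -0.1, 5.9]
opening: 0.0619
time: 13.75
tool_pos: [0.6406, 0.005, 0.0292]
tool_rot: [1.757, 1.567, -3.101]
contact_force: [0.2, -0.7, -2.7]
opening: 0.0617
time: 14.25
tool_pos: [0.6417, 0.005, 0.1406]
tool_rot: [2.07, 1.57, -2.788]
contact_force: [0.8, -1.2, -2.8]
opening: 0.0617
tcp [0.6417 0.005  0.1406] jaw 81.6 shift [ 0.0008  0.0599 -0.3742]
twist [ 0.0356 -0.0005 -0.0009]
twist [-3.106e+00  1.500e-03 -8.000e-04]
q6 -1.54 t 14.25 F [ 0.8 -1.2 -2.8] open 0.0617
```

```bash
python3 -m creep '[{"translation":[0,0.007,-0.045],"twist":[0.035,0,0],"hand":0},{"translation":[0,0.014,-0.09],"twist":[0.035,0,0],"hand":0},{"translation":[0,0.022,-0.135],"twist":[0.035,0,0],"hand":0},{"translation":[0,0.030,-0.18],"twist":[0.035,0,0],"hand":0},{"translation":[0,0.037,-0.225],"twist":[0.035,0,0],"hand":0}]'
python3 - <<'E'
from h import *
go(.526,-.3565,.14,79.6)
E
```

```text
time: 14.75
tool_pos: [0.5703, -0.2131, 0.1378]
tool_rot: [1.401, 1.565, 2.791]
contact_force: [0.0, -0.3, -2.6]
opening: 0.0617
tcp [ 0.5703 -0.2131  0.1378] jaw 79.6 shift [-0.0023  0.0178 -0.149 ]
twist [ 0.0007  0.001  -0.0057]
twist [-3.1409e+00  8.9000e-03  1.5000e-03]
q6 -1.87 t 14.75 F [ 0.  -0.3 -2.6] open 0.0617
```

```bash
python3 -m creep '[{"translation":[0,0.006,-0.045],"twist":[0,0,-0.005],"hand":0},{"translation":[0,0.012,-0.09],"twist":[0,0,-0.005],"hand":0},{"translation":[0,0.017,-0.135],"twist":[0,0,-0.005],"hand":0},{"translation":[0,0.018,-0.149],"twist":[0,0,-0.005],"hand":0},{"translation":[0,0.018,-0.149],"twist":[0,0,-0.005],"hand":0}]'
python3 -m creep '[{"translation":[0,0,0],"twist":[0,0,0],"hand":0},{"translation":[0,0,0],"twist":[0,0,0],"hand":0}]'
python3 - <<'E'
from h import *
K,T=cam('wrist');print(T.tolist())
im=robot.read_camera('wrist');cv2.imwrite('pics/w7.png',im)
go(.526,-.3565,.034,79.6)
E
```

```text
time: 15.25
tool_pos: [0.5239, -0.358, 0.1349]
tool_rot: [0.972, 1.566, 2.358]
contact_force: [0.5, 0.1, -2.7]
opening: 0.062
time: 15.45
tool_pos: [0.5237, -0.3563, 0.1334]
tool_rot: [0.966, 1.562, 2.354]
contact_force: [0.3, 0.6, -2.2]
opening: 0.0617
[[0.18195012083830467, -0.9488281220785978, -0.25810724181960876, 0.45367492830802786], [0.9832986645824686, 0.1766975011763101, 0.04360882145140125, -0.3445226966190145], [0.0042296285012405534, -0.26173113653298413, 0.9651315570490334, 0.2674614218453722], [0.0, 0.0, 0.0, 1.0]]
tcp [ 0.5241 -0.3563  0.1339] jaw 79.5 shift [ 0.0999 -0.0025 -0.0002]
twist [-0.0014  0.0042 -0.0059]
twist [ 3.1402 -0.0093 -0.0066]
q6 -2.11 t 15.5 F [ 1.  -0.4 -1.9] open 0.062
```

View pics/w7.png

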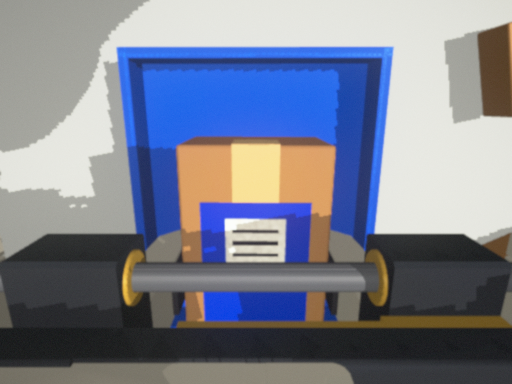

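The blue tray's near rim corners are at (118,50) and (391,49), and the carton is parallel to the tray. I'll cast those corners.

```bash
python3 - <<'E'
from h import *
K,T=cam('wrist')
p=cast([[117.5,49],[392,48]],.032,K,T);d=p[1]-p[0];print(p,np.hypot(*d))
e=d/np.hypot(*d);x=np.array([e[1],-e[0]]);print(p.mean(0)+.114*x,np.degrees(np.arctan2(x[1],x[0])))
E
python3 -m creep '[{"translation":[0.04,-0.0025,0],"twist":[0,0.004,-0.006],"hand":0},{"translation":[0.07,-0.0025,0],"twist":[0,0.004,-0.006],"hand":0},{"translation":[0.07,-0.0025,0],"twist":[0,0.004,-0.006],"hand":0},{"translation":[0.07,-0.0025,0],"twist":[0,0.004,-0.006],"hand":0}]'
python3 - <<'E'
from h import *
go(.526,-.3565,.034,79.6)
E
```

```text
[[ 0.39874992 -0.42849872]
 [ 0.43199268 -0.24434382]] 0.18713125722623009
[ 0.52755811 -0.35667269] -10.232562958048808
time: 15.9
tool_pos: [0.5267, -0.3556, 0.0643]
tool_rot: [0.517, 1.57, 1.906]
contact_force: [0.7, 0.6, -2.2]
opening: 0.0621
tcp [ 0.5267 -0.3556  0.0643] jaw 79.6 shift [ 0.0303  0.0005 -0.001 ]
twist [-0.      0.0005 -0.0003]
twist [ 3.1416e+00 -4.0000e-04 -7.0000e-04]
q6 -2.1 t 15.9 F [ 0.7  0.6 -2.2] open 0.0621
```

```bash
python3 -m creep '[{"translation":[0.02,0.001,-0.001],"twist":[0,0,0],"hand":0},{"translation":[0.029,0.001,-0.001],"twist":[0,0,0],"hand":0},{"translation":[0.0315,0.001,-0.001],"twist":[0,0,0],"hand":0},{"translation":[0.032,0.001,-0.001],"twist":[0,0,0],"hand":0},{"translation":[0.032,0.001,-0.001],"twist":[0,0,0],"hand":0}]'
python3 -m creep '[{"translation":[0,0,0],"twist":[0,0,0],"hand":0},{"translation":[0,0,0],"twist":[0,0,0],"hand":0}]'
python3 - <<'E'
from h import *
go(.526,-.3565,.0315,79.6)
E
```

```text
time: 16.4
tool_pos: [0.526, -0.3567, 0.0333]
tool_rot: [-1.849, 1.57, -0.46]
contact_force: [-0.2, 0.0, -1.6]
opening: 0.062
time: 16.6
tool_pos: [0.5264, -0.3571, 0.034]
tool_rot: [-1.997, 1.568, -0.608]
contact_force: [0.9, -0.6, -2.2]
opening: 0.0621
tcp [ 0.5264 -0.3571  0.034 ] jaw 79.6 shift [0.0025 0.0005 0.0005]
twist [-0.     -0.001   0.0022]
twist [3.1416e+00 3.5000e-03 1.6000e-03]
q6 -2.11 t 16.6 F [ 0.9 -0.6 -2.2] open 0.0621
```

```bash
python3 -m creep '[{"translation":[0.0025,0,0],"twist":[0,0,0],"hand":0},{"translation":[0.0025,0,0],"twist":[0,0,0],"hand":0},{"translation":[0.0025,0,0],"twist":[0,0,0],"hand":0},{"translation":[0.0025,0,0],"twist":[0,0,0],"hand":100},{"translation":[0.0025,0,0],"twist":[0,0,0],"hand":100}]'
python3 -m creep '[{"translation":[0,0,0],"twist":[0,0,0],"hand":100},{"translation":[0,0,0],"twist":[0,0,0],"hand":100},{"translation":[-0.05,0,0],"twist":[0,0,0],"hand":100},{"translation":[-0.1,0,0],"twist":[0,0,0],"hand":100},{"translation":[-0.15,0,0],"twist":[0,0,0],"hand":100}]'
python3 -m creep '[{"translation":[-0.016,0,0],"twist":[0,0,0],"hand":100},{"translation":[-0.016,0,0],"twist":[0,0,0],"hand":100},{"translation":[-0.016,0,0],"twist":[0,0,0],"hand":100}]'
python3 - <<'E'
from h import *
K,T=cam('wrist');im=robot.read_camera('wrist');cv2.imwrite('pics/w8.png',im)
# label centre: white bar-code field + blue label merge with tray, so print brown extents instead
h=cv2.cvtColor(im,cv2.COLOR_BGR2HSV);m=cv2.inRange(h,np.array((5,60,40)),np.array((25,255,255)));m[232:]=0;m[:,:180]=0;m[:,330:]=0
u=cv2.boundingRect(m);print(u)
go(.6295,.1205,.2,81.5)
E
```

```text
time: 17.1
tool_pos: [0.5263, -0.3571, 0.0315]
tool_rot: [-2.016, 1.568, -0.627]
contact_force: [-1.2, -0.3, -0.3]
opening: 0.0736
time: 17.6
tool_pos: [0.5257, -0.3567, 0.1828]
tool_rot: [-1.979, 1.57, -0.59]
contact_force: [1.0, -1.7, 0.3]
opening: 0.0916
time: 17.9
tool_pos: [0.5254, -0.3564, 0.1981]
tool_rot: [-1.699, 1.57, -0.31]
contact_force: [-0.4, -0.1, -0.3]
opening: 0.0919
(221, 124, 68, 108)
tcp [ 0.5251 -0.3561  0.1971] jaw 79.6 shift [-0.0025 -0.0167  0.4877]
twist [-0.0332  0.001  -0.0013]
twist [ 3.1084e+00 -2.1000e-03 -1.6000e-03]
q6 -2.11 t 17.95 F [ 0.1 -0.6 -0.1] open 0.0918
```

View pics/w8.png

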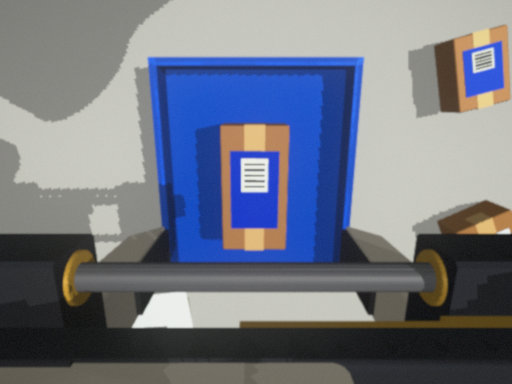

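blue_large is down, centred and parallel, with its label at about (254,190). I'll record it and go to blue_medium.

```bash
python3 - <<'E'
from h import *
K,T=cam('wrist');print(cast([[231,152],[278,152],[277,228],[232,228]],.043,K,T).mean(0))
E
python3 -m creep '[{"translation":[-0.002,-0.002,0.049],"twist":[-0.033,0,0],"hand":100},{"translation":[-0.002,-0.004,0.098],"twist":[-0.033,0,0],"hand":100},{"translation":[-0.002,-0.006,0.147],"twist":[-0.033,0,0],"hand":100},{"translation":[-0.002,-0.008,0.196],"twist":[-0.033,0,0],"hand":100},{"translation":[-0.002,-0.009,0.245],"twist":[-0.033,0,0],"hand":100}]'
python3 - <<'E'
from h import *
go(.6295,.1205,.2,81.5)
E
```

```text
[ 0.52910259 -0.3576955 ]
time: 18.45
tool_pos: [0.5775, -0.1147, 0.197]
tool_rot: [1.235, 1.565, 2.657]
contact_force: [0.6, 0.4, -0.2]
opening: 0.092
tcp [ 0.5775 -0.1147  0.197 ] jaw 81.5 shift [-0.0026 -0.0165  0.2403]
twist [-0.0006  0.0018 -0.0051]
twist [ 3.141e+00 -8.100e-03 -2.800e-03]
q6 -1.75 t 18.45 F [ 0.6  0.4 -0.2] open 0.092
```

```bash
python3 -m creep '[{"translation":[-0.002,-0.003,0.049],"twist":[0,0,-0.005],"hand":100},{"translation":[-0.002,-0.006,0.098],"twist":[0,0,-0.005],"hand":100},{"translation":[-0.002,-0.010,0.147],"twist":[0,0,-0.005],"hand":100},{"translation":[-0.002,-0.013,0.196],"twist":[0,0,-0.005],"hand":100},{"translation":[-0.002,-0.0165,0.240],"twist":[0,0,-0.005],"hand":100}]'
python3 -m creep '[{"translation":[0,0,0],"twist":[0,0,0],"hand":100},{"translation":[0,0,0],"twist":[0,0,0],"hand":100}]'
python3 - <<'E'
from h import *
im=robot.read_camera('wrist');cv2.imwrite('pics/w9.png',im)
print(rects('wrist','blue',lambda a:.036,amin=150,im=im))
go(.6295,.1205,.030,81.5)
E
```

```text
time: 18.95
tool_pos: [0.6286, 0.1226, 0.1969]
tool_rot: [1.334, 1.566, 2.756]
contact_force: [1.6, -0.3, -0.2]
opening: 0.0917
time: 19.15
tool_pos: [0.6275, 0.1236, 0.1941]
tool_rot: [1.613, 1.562, 3.038]
contact_force: [-0.3, -1.0, 0.4]
opening: 0.0918
[(2258, [253, 189], 630.6, 119.2, -8.4, 54, 40)]
tcp [0.6278 0.1223 0.1947] jaw 81.5 shift [ 0.1647 -0.0033 -0.0015]
twist [ 0.0007 -0.0004 -0.0079]
twist [-3.1408e+00  1.2400e-02 -6.0000e-04]
q6 -1.35 t 19.2 F [-0.6 -0.   0.6] open 0.0918
```

```bash
python3 -m creep '[{"translation":[0.045,-0.0045,-0.0025],"twist":[0,0,-0.007],"hand":95},{"translation":[0.09,-0.0045,-0.0025],"twist":[0,0,-0.007],"hand":95},{"translation":[0.13,-0.0045,-0.0025],"twist":[0,0,-0.007],"hand":95},{"translation":[0.155,-0.0045,-0.0025],"twist":[0,0,-0.007],"hand":95},{"translation":[0.1635,-0.0045,-0.0025],"twist":[0,0,-0.007],"hand":95}]'
python3 -m creep '[{"translation":[0,0,0],"twist":[0,0,0],"hand":95},{"translation":[0,0,0],"twist":[0,0,0],"hand":0},{"translation":[0,0,0],"twist":[0,0,0],"hand":0},{"translation":[0,0,0],"twist":[0,0,0],"hand":0},{"translation":[0,0,0],"twist":[0,0,0],"hand":0}]' 22
python3 -m creep '[{"translation":[0,0,0],"twist":[0,0,0],"hand":0},{"translation":[0,0,0],"twist":[0,0,0],"hand":0},{"translation":[0,0,0],"twist":[0,0,0],"hand":0}]'
python3 -m creep '[{"translation":[-0.02,0,0],"twist":[0,0,0],"hand":0},{"translation":[-0.06,0,0],"twist":[0,0,0],"hand":0},{"translation":[-0.1,0,0],"twist":[0,0,0],"hand":0},{"translation":[-0.13,0,0],"twist":[0,0,0],"hand":0},{"translation":[-0.13,0,0],"twist":[0,0,0],"hand":0}]'
python3 - <<'E'
from h import *
go(.527,-.357,.16,79.6)
E
```

```text
time: 19.7
tool_pos: [0.6282, 0.117, 0.0275]
tool_rot: [1.845, 1.563, -3.018]
contact_force: [0.5, 0.1, -0.2]
opening: 0.0872
time: 20.2
tool_pos: [0.629, 0.1175, 0.0288]
tool_rot: [1.753, 1.566, -3.11]
contact_force: [-0.1, 3.9, 1.9]
opening: 0.0601
time: 20.5
tool_pos: [0.629, 0.1176, 0.029]
tool_rot: [1.767, 1.566, -3.095]
contact_force: [-0.4, 0.3, 0.4]
opening: 0.056
time: 21.0
tool_pos: [0.632, 0.1177, 0.164]
tool_rot: [-1.375, 1.567, 0.046]
contact_force: [0.4, -0.1, -1.7]
opening: 0.0561
tcp [0.632  0.1177 0.164 ] jaw 81.4 shift [ 0.0035  0.0329 -0.4851]
twist [0.0316 0.0008 0.0037]
twist [-3.1099e+00 -5.7000e-03  1.2000e-03]
q6 -1.36 t 21.0 F [ 0.4 -0.1 -1.7] open 0.0561
```

```bash
python3 -m creep '[{"translation":[0,0.003,-0.048],"twist":[0.031,0,0.003],"hand":0},{"translation":[0,0.006,-0.096],"twist":[0.031,0,0.003],"hand":0},{"translation":[0,0.009,-0.144],"twist":[0.031,0,0.003],"hand":0},{"translation":[0,0.013,-0.192],"twist":[0.031,0,0.003],"hand":0},{"translation":[0,0.016,-0.24],"twist":[0.031,0,0.003],"hand":0}]'
python3 - <<'E'
from h import *
go(.5275,-.357,.15,79.6)
E
```

```text
time: 21.5
tool_pos: [0.5788, -0.1187, 0.1623]
tool_rot: [1.036, 1.569, 2.426]
contact_force: [1.2, 0.8, -1.6]
opening: 0.0558
tcp [ 0.5788 -0.1187  0.1623] jaw 79.7 shift [ 0.0121  0.0077 -0.2437]
twist [ 0.0009  0.0011 -0.0019]
twist [-3.1407e+00  2.9000e-03  1.7000e-03]
q6 -1.72 t 21.5 F [ 1.2  0.8 -1.6] open 0.0558
```

```bash
python3 -m creep '[{"translation":[0,0.002,-0.048],"twist":[0,0,-0.002],"hand":0},{"translation":[0,0.004,-0.096],"twist":[0,0,-0.002],"hand":0},{"translation":[0,0.006,-0.144],"twist":[0,0,-0.002],"hand":0},{"translation":[0,0.0075,-0.192],"twist":[0,0,-0.002],"hand":0},{"translation":[0.005,0.0075,-0.2437],"twist":[0,0,-0.002],"hand":0}]'
python3 -m creep '[{"translation":[0,0,0],"twist":[0,0,0],"hand":0},{"translation":[0,0,0],"twist":[0,0,0],"hand":0},{"translation":[0,0,0],"twist":[0,0,0],"hand":0}]'
python3 - <<'E'
from h import *
go(.5275,-.357,.078,79.6)
E
```

```text
time: 22.0
tool_pos: [0.527, -0.3567, 0.1563]
tool_rot: [0.53, 1.569, 1.921]
contact_force: [0.7, -0.9, -1.8]
opening: 0.0558
time: 22.3
tool_pos: [0.5268, -0.3554, 0.1552]
tool_rot: [0.703, 1.566, 2.094]
contact_force: [0.6, 0.0, -1.8]
opening: 0.0564
tcp [ 0.5268 -0.3554  0.1552] jaw 79.7 shift [ 0.0772 -0.0012 -0.0017]
twist [ 0.0014  0.0034 -0.0029]
twist [-3.1402  0.0045  0.0053]
q6 -2.11 t 22.3 F [ 0.6  0.  -1.8] open 0.0564
```

```bash
python3 -m creep '[{"translation":[0.04,-0.001,-0.0015],"twist":[0.001,0.003,-0.003],"hand":0},{"translation":[0.07,-0.001,-0.0015],"twist":[0.001,0.003,-0.003],"hand":0},{"translation":[0.077,-0.001,-0.0015],"twist":[0.001,0.003,-0.003],"hand":0},{"translation":[0.08,-0.001,-0.0015],"twist":[0.001,0.003,-0.003],"hand":0},{"translation":[0.081,-0.001,-0.0015],"twist":[0.001,0.003,-0.003],"hand":0}]'
python3 -m creep '[{"translation":[0,0,0],"twist":[0,0,0],"hand":0},{"translation":[0,0,0],"twist":[0,0,0],"hand":0}]'
python3 - <<'E'
from h import *
go(.5275,-.357,.0715,79.6)
E
```

```text
time: 22.8
tool_pos: [0.5283, -0.3565, 0.0755]
tool_rot: [-1.905, 1.569, -0.514]
contact_force: [-0.9, 0.1, -1.4]
opening: 0.0565
time: 23.0
tool_pos: [0.5292, -0.3569, 0.0772]
tool_rot: [-2.012, 1.566, -0.621]
contact_force: [0.4, -0.1, -0.4]
opening: 0.056
tcp [ 0.5292 -0.3569  0.0772] jaw 79.7 shift [ 0.0057  0.0017 -0.0004]
twist [ 0.0019 -0.0022  0.0046]
twist [-3.1397 -0.0072 -0.0034]
q6 -2.11 t 23.0 F [ 0.4 -0.1 -0.4] open 0.056
```

```bash
python3 -m creep '[{"translation":[0.003,0.001,0],"twist":[0.001,-0.002,0.004],"hand":0},{"translation":[0.005,0.001,0],"twist":[0.001,-0.002,0.004],"hand":0},{"translation":[0.0055,0.001,0],"twist":[0.001,-0.002,0.004],"hand":0},{"translation":[0.0055,0.001,0],"twist":[0.001,-0.002,0.004],"hand":0},{"translation":[0.0055,0.001,0],"twist":[0.001,-0.002,0.004],"hand":0}]'
python3 -m creep '[{"translation":[0,0,0],"twist":[0,0,0],"hand":0},{"translation":[0,0,0],"twist":[0,0,0],"hand":0}]'
python3 - <<'E'
from h import *
go(.5275,-.357,.0715,79.6)
E
```

```text
time: 23.5
tool_pos: [0.5283, -0.357, 0.0721]
tool_rot: [-2.041, 1.57, -0.651]
contact_force: [-0.4, -0.4, 3.0]
opening: 0.0553
time: 23.7
tool_pos: [0.5283, -0.357, 0.0722]
tool_rot: [-2.047, 1.57, -0.656]
contact_force: [-0.4, 0.4, 0.8]
opening: 0.0559
tcp [ 0.5283 -0.357   0.0722] jaw 79.6 shift [ 0.0007  0.0008 -0.0002]
twist [ 0.0008 -0.0006  0.0011]
twist [-3.1408e+00 -1.7000e-03 -9.0000e-04]
q6 -2.1 t 23.7 F [-0.4  0.4  0.8] open 0.0559
```

```bash
python3 -m creep '[{"translation":[0,0,0],"twist":[0,0,0],"hand":100},{"translation":[0,0,0],"twist":[0,0,0],"hand":100},{"translation":[0,0,0],"twist":[0,0,0],"hand":100},{"translation":[0,0,0],"twist":[0,0,0],"hand":100},{"translation":[-0.04,0,0],"twist":[0,0,0],"hand":100}]'
python3 -m creep '[{"translation":[-0.04,0,0],"twist":[0,0,0],"hand":100},{"translation":[-0.08,0,0],"twist":[0,0,0],"hand":100},{"translation":[-0.088,0,0],"twist":[0,0,0],"hand":100},{"translation":[-0.088,0,0],"twist":[0,0,0],"hand":100},{"translation":[-0.088,0,0],"twist":[0,0,0],"hand":100}]'
python3 - <<'E'
from h import *
im=robot.read_camera('wrist');cv2.imwrite('pics/w10.png',im)
print(rects('wrist','blue',lambda a:.079,amin=150,im=im))
go(.4585,-.145,.2,91)
E
```

```text
time: 24.2
tool_pos: [0.5257, -0.3548, 0.1071]
tool_rot: [1.027, 1.56, 2.417]
contact_force: [-0.5, -0.8, -0.1]
opening: 0.0899
time: 24.7
tool_pos: [0.5259, -0.355, 0.1938]
tool_rot: [1.027, 1.558, 2.417]
contact_force: [0.0, -0.5, -0.0]
opening: 0.0916
[(40076, [252, 155], 500.2, -351.9, -10.4, 162, 158), (1670, [481, 71], 459.1, -173.3, 4.2, 32, 27)]
tcp [ 0.5257 -0.3548  0.1932] jaw 79.6 shift [-0.0043  0.1039  0.1944]
twist [-0.1983  0.0082 -0.0109]
twist [ 2.9432 -0.0161 -0.012 ]
q6 -2.1 t 24.75 F [0.5 0.5 0.3] open 0.0921
```

View pics/w10.png

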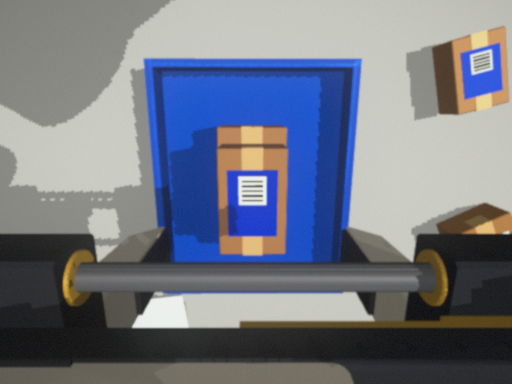

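The medium carton sits centred on the large one, label at about (252,203). blue_small is at (483,70), lengthwise along world x.

```bash
python3 - <<'E'
from h import *
K,T=cam('wrist');print(cast([[227,169],[278,170],[277,236],[228,236]],.079,K,T).mean(0))
E
python3 -m creep '[{"translation":[-0.004,0.021,0.039],"twist":[-0.07,0,0],"hand":100},{"translation":[-0.004,0.042,0.078],"twist":[-0.14,0.008,-0.01],"hand":100},{"translation":[-0.004,0.063,0.117],"twist":[-0.22,0.008,-0.01],"hand":100},{"translation":[-0.004,0.084,0.156],"twist":[-0.25,0.008,-0.01],"hand":100},{"translation":[-0.004,0.104,0.194],"twist":[-0.25,0.008,-0.01],"hand":100}]'
python3 -m creep '[{"translation":[0,0,0],"twist":[0,0,0],"hand":100},{"translation":[0,0,0],"twist":[0,0,0],"hand":100},{"translation":[0,0,0],"twist":[0,0,0],"hand":100}]'
python3 - <<'E'
from h import *
im=robot.read_camera('wrist');cv2.imwrite('pics/w11.png',im)
print(rects('wrist','blue',lambda a:.032,amin=150,im=im))
go(.4585,-.145,.028,94)
E
```

```text
[ 0.52831134 -0.35704818]
time: 25.25
tool_pos: [0.4567, -0.1434, 0.1981]
tool_rot: [0.977, 1.567, 2.617]
contact_force: [0.8, -0.5, 0.2]
opening: 0.0917
time: 25.55
tool_pos: [0.457, -0.1442, 0.1975]
tool_rot: [1.043, 1.566, 2.683]
contact_force: [-0.2, -0.3, 0.0]
opening: 0.092
[(1242, [257, 188], 460.7, -141.9, 3.9, 38, 32), (10753, [73, 175], 481.1, -321.4, 79.6, 143, 129)]
tcp [ 0.4571 -0.1445  0.1976] jaw 93.9 shift [ 0.1696 -0.002  -0.001 ]
twist [-0.0012  0.0023 -0.0038]
twist [ 3.1404 -0.006  -0.0036]
q6 -2.11 t 25.6 F [-0.  -0.9 -0.3] open 0.0917
```

```bash
python3 -m creep '[{"translation":[0.045,-0.004,0.0015],"twist":[0,0.002,-0.004],"hand":100},{"translation":[0.09,-0.004,0.0015],"twist":[0,0.002,-0.004],"hand":100},{"translation":[0.13,-0.004,0.0015],"twist":[0,0.002,-0.004],"hand":100},{"translation":[0.159,-0.004,0.0015],"twist":[0,0.002,-0.004],"hand":100},{"translation":[0.168,-0.004,0.0015],"twist":[0,0.002,-0.004],"hand":100}]'
python3 -m creep '[{"translation":[0,0,0],"twist":[0,0,0],"hand":100},{"translation":[0,0,0],"twist":[0,0,0],"hand":0},{"translation":[0,0,0],"twist":[0,0,0],"hand":0},{"translation":[0,0,0],"twist":[0,0,0],"hand":0},{"translation":[0,0,0],"twist":[0,0,0],"hand":0}]' 20
python3 -m creep '[{"translation":[0,0,0],"twist":[0,0,0],"hand":0},{"translation":[0,0,0],"twist":[0,0,0],"hand":0},{"translation":[0,0,0],"twist":[0,0,0],"hand":0}]'
python3 -m creep '[{"translation":[-0.02,0,0],"twist":[0,0,0],"hand":0},{"translation":[-0.06,0,0],"twist":[0,0,0],"hand":0},{"translation":[-0.1,0,0],"twist":[0,0,0],"hand":0},{"translation":[-0.145,0,0],"twist":[0,0,0],"hand":0},{"translation":[-0.15,0,0],"twist":[0,0,0],"hand":0}]'
python3 -m creep '[{"translation":[0,0,0],"twist":[0,0,0],"hand":0}]'
python3 - <<'E'
from h import *
go(.527,-.357,.16,79.6)
E
```

```text
time: 26.1
tool_pos: [0.4588, -0.1427, 0.0264]
tool_rot: [1.001, 1.565, 2.638]
contact_force: [-0.2, 0.3, 0.4]
opening: 0.0917
time: 26.6
tool_pos: [0.4593, -0.143, 0.0273]
tool_rot: [0.982, 1.567, 2.62]
contact_force: [-0.2, 0.0, 0.4]
opening: 0.0646
time: 26.9
tool_pos: [0.4595, -0.1429, 0.0276]
tool_rot: [0.944, 1.568, 2.582]
contact_force: [-0.3, 1.2, 3.6]
opening: 0.0458
time: 27.4
tool_pos: [0.4622, -0.1442, 0.1825]
tool_rot: [-2.061, 1.565, -0.423]
contact_force: [0.2, 0.1, -0.8]
opening: 0.0458
time: 27.5
tool_pos: [0.4623, -0.1443, 0.1832]
tool_rot: [-2.076, 1.563, -0.437]
contact_force: [-1.0, 0.3, -1.7]
opening: 0.0458
tcp [ 0.4623 -0.1443  0.1832] jaw 93.9 shift [ 0.0244 -0.05   -0.2165]
twist [ 0.249  -0.003   0.0074]
twist [-2.8926 -0.0108 -0.0043]
q6 -2.1 t 27.5 F [-1.   0.3 -1.7] open 0.0458
```

```bash
python3 -m creep '[{"translation":[0,-0.010,-0.043],"twist":[0.07,0,0],"hand":0},{"translation":[0,-0.020,-0.086],"twist":[0.14,0,0],"hand":0},{"translation":[0,-0.030,-0.129],"twist":[0.2,0,0.007],"hand":0},{"translation":[0.01,-0.040,-0.172],"twist":[0.249,-0.003,0.007],"hand":0},{"translation":[0.02,-0.050,-0.2165],"twist":[0.249,-0.003,0.007],"hand":0}]'
python3 -m creep '[{"translation":[0,0,0],"twist":[0,0,0],"hand":0},{"translation":[0,0,0],"twist":[0,0,0],"hand":0},{"translation":[0,0,0],"twist":[0,0,0],"hand":0}]'
python3 - <<'E'
from h import *
go(.527,-.357,.112,79.6)
E
```

```text
time: 28.0
tool_pos: [0.5268, -0.3582, 0.1621]
tool_rot: [0.838, 1.568, 2.226]
contact_force: [1.0, 0.6, -0.5]
opening: 0.0457
time: 28.3
tool_pos: [0.5262, -0.3571, 0.1607]
tool_rot: [0.896, 1.565, 2.284]
contact_force: [0.2, 0.4, -0.9]
opening: 0.0457
tcp [ 0.5262 -0.3571  0.1607] jaw 79.5 shift [ 0.0487 -0.001   0.0001]
twist [-0.0011  0.0034 -0.0042]
twist [ 3.1405 -0.0066 -0.0053]
q6 -2.11 t 28.3 F [ 0.2  0.4 -0.9] open 0.0457
```

```bash
python3 -m creep '[{"translation":[0.03,-0.001,0],"twist":[0,0.003,-0.004],"hand":0},{"translation":[0.045,-0.001,0],"twist":[0,0.003,-0.004],"hand":0},{"translation":[0.048,-0.001,0],"twist":[0,0.003,-0.004],"hand":0},{"translation":[0.05,-0.001,0],"twist":[0,0.003,-0.004],"hand":0},{"translation":[0.05,-0.001,0],"twist":[0,0.003,-0.004],"hand":0}]'
python3 -m creep '[{"translation":[0,0,0],"twist":[0,0,0],"hand":0},{"translation":[0,0,0],"twist":[0,0,0],"hand":0}]'
python3 - <<'E'
from h import *
go(.527,-.357,.1065,79.6)
E
```

```text
time: 28.8
tool_pos: [0.5275, -0.3568, 0.1118]
tool_rot: [-1.952, 1.57, -0.563]
contact_force: [0.6, -0.7, -0.1]
opening: 0.0462
time: 29.0
tool_pos: [0.528, -0.3571, 0.1129]
tool_rot: [-2.025, 1.568, -0.636]
contact_force: [-0.4, -0.3, -0.5]
opening: 0.0461
tcp [ 0.528  -0.3571  0.1129] jaw 79.6 shift [ 0.0064  0.001  -0.0001]
twist [-0.0002 -0.0014  0.0029]
twist [3.1414e+00 4.6000e-03 2.2000e-03]
q6 -2.1 t 29.0 F [-0.4 -0.3 -0.5] open 0.0461
```

```bash
python3 -m creep '[{"translation":[0.003,0.0005,0],"twist":[0,-0.001,0.003],"hand":0},{"translation":[0.005,0.0005,0],"twist":[0,-0.001,0.003],"hand":0},{"translation":[0.006,0.0005,0],"twist":[0,-0.001,0.003],"hand":0},{"translation":[0.006,0.0005,0],"twist":[0,-0.001,0.003],"hand":0},{"translation":[0.006,0.0005,0],"twist":[0,-0.001,0.003],"hand":0}]'
python3 -m creep '[{"translation":[0,0,0],"twist":[0,0,0],"hand":0},{"translation":[0,0,0],"twist":[0,0,0],"hand":0}]'
```

```text
time: 29.5
tool_pos: [0.5275, -0.357, 0.1068]
tool_rot: [2.673, 1.57, -2.221]
contact_force: [0.8, -0.1, -0.5]
opening: 0.0459
time: 29.7
tool_pos: [0.5275, -0.357, 0.1068]
tool_rot: [2.51, 1.57, -2.385]
contact_force: [-0.3, -0.9, -1.0]
opening: 0.0462
```

Within about 0.5 mm of contact, so one millimetre more, then release, lift and check.

```bash
python3 -m creep '[{"translation":[0.001,0,0],"twist":[0,0,0],"hand":0},{"translation":[0.001,0,0],"twist":[0,0,0],"hand":0},{"translation":[0.001,0,0],"twist":[0,0,0],"hand":100},{"translation":[0.001,0,0],"twist":[0,0,0],"hand":100},{"translation":[0.001,0,0],"twist":[0,0,0],"hand":100}]'
python3 -m creep '[{"translation":[0,0,0],"twist":[0,0,0],"hand":100},{"translation":[0,0,0],"twist":[0,0,0],"hand":100},{"translation":[-0.04,0,0],"twist":[0,0,0],"hand":100},{"translation":[-0.09,0,0],"twist":[0,0,0],"hand":100},{"translation":[-0.12,0,0],"twist":[0,0,0],"hand":100}]'
python3 -m creep '[{"translation":[0,0,0],"twist":[0,0,0],"hand":100},{"translation":[0,0,0],"twist":[0,0,0],"hand":100},{"translation":[0,0,0],"twist":[0,0,0],"hand":100}]'
python3 - <<'E'
from h import *
K,T=cam('wrist');np.savez('wT.npz',K=K,T=T)
im=robot.read_camera('wrist');cv2.imwrite('pics/w12.png',im)
im2=robot.read_camera('scene');cv2.imwrite('pics/s2.png',im2)
for n in('yellow',):print(rects('scene',n,lambda a:.075,im=im2))
go(.527,-.357,.2,79.6)
E
```

```text
time: 30.2
tool_pos: [0.5275, -0.357, 0.1056]
tool_rot: [2.323, 1.57, -2.571]
contact_force: [-0.6, -0.4, 0.3]
opening: 0.0653
time: 30.7
tool_pos: [0.5282, -0.3575, 0.2294]
tool_rot: [-2.201, 1.567, -0.812]
contact_force: [0.6, -0.6, -0.6]
opening: 0.0915
time: 31.0
tool_pos: [0.5276, -0.3571, 0.2277]
tool_rot: [-2.406, 1.569, -1.017]
contact_force: [0.4, 0.4, -0.4]
opening: 0.0919
[(4820, [405, 187], 573.4, 345.7, 5.7, 226, 180)]
tcp [ 0.5276 -0.3571  0.2274] jaw 79.6 shift [ 0.0274  0.0006 -0.    ]
twist [-0.0003 -0.0007  0.0003]
twist [3.1413e+00 5.0000e-04 1.1000e-03]
q6 -2.1 t 31.1 F [-0.9  0.  -1.4] open 0.092
```

View pics/w12.png

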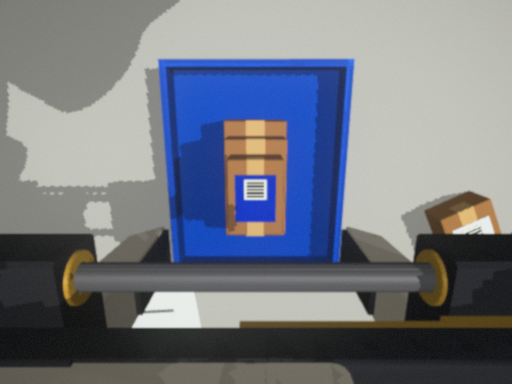

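View pics/s2.png

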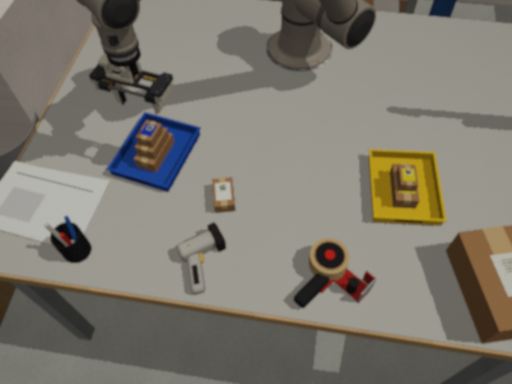

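Both stacks stand upright. blue_small's label is at about (255,198) in the wrist view. In the scene view the white carton (223,195), scanner and tape dispenser are where they were. I'll do one last cast and hand in.

```bash
python3 - <<'E'
from h import *
d=np.load('wT.npz');c=cast([[235,175],[276,175],[275,221],[236,221]],.111,d['K'],d['T']).mean(0);print(c)
a,b=cv2.imread('pics/scene0.png'),cv2.imread('pics/s2.png')
D=cv2.absdiff(a,b).max(2);print([int((D[y0:y1,x0:x1]>40).sum()) for x0,x1,y0,y1 in((208,240,175,214),(172,230,220,296),(290,380,235,310))])
if np.hypot(*(c-[.5283,-.357]))<.006: print(robot.hand_in())
E
```

```text
[ 0.52834874 -0.35744668]
[0, 0, 0]
the job is handed in; nothing more can be done
None
```

I stacked all five labelled cartons in their trays and handed the job in at about 31 s of the 128 s allowed. No verdict is reported on hand-in.

| Stack | Reference centre | Carton | Offset from what it lies on (wrist-camera estimate) |
|---|---|---|---|
| Blue | tray (0.5276, -0.3567) m | large, on the tray floor | about 2 mm from tray centre |
| | | medium, on the large | about 1 mm |
| | | small, on the medium | under 1 mm |
| Yellow | tray (0.5392, 0.3537) m | large, on the tray floor | about 2.5 mm from tray centre |
| | | small, on the large | about 1 mm |

- **Cartons:** In the last pictures all five look upright, label up and lined up with their trays.
- **Objects to leave alone:** The before and after scene images show no changed pixels around the white carton, scanner or tape dispenser.
- **Robot:** The gripper was open and about 80 mm above the blue stack at hand-in.
- **Checks that failed or disagreed:** The last colour-mask check on the yellow stack in the scene view returned only the tray, because the label merged with it. The yellow figures therefore rest on the earlier wrist view and a visual check of the last scene picture. Two cameras' tray-centre estimates differed by up to 8 mm, so I used the wrist-camera rim measurements, which fell between them.

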